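# Uncover the kitting tray and hold the earth bar up for screwing

## Robot

A 7-joint arm with a two-finger parallel gripper is mounted at the origin on the work surface. World frame = base frame: x ahead of the robot, y to its left, z up, the work surface at z = 0. Lengths are in m, angles in rad, forces in N, time in s.
With the tool pointing down it reaches from about 0.4 to 0.9 m from the base axis. Payload 5.6 kg.
Tool frame: the origin (TCP) lies midway between the tips of the shut fingers; the grasp point (between the pads) lies 19 mm behind it; z points along the fingers, y is the line along which they close (so a half turn about z gives the same grasp; the last joint's range is limited). The gripper opens to 92 mm and grips with 3 to 60 N. Pads are 20 mm wide; open, the fingers measure 128 mm over their backs; the gripper's body (75 mm by 189 mm) begins 69 mm behind the grasp point.
Start: joints at [1.153, 0.468, -0.012, 1.603, 0.006, 1.071, -0.056], TCP at [0.238, -0.605, 0.215] pointing down, gripper open.
Joint ranges: [-2.53, 2.53], [-0.31, 2.02], [-1.57, 1.55], [0.28, 2.44], [-1.29, 4.43], [0.15, 1.84], [-2.92, 2.92]. Speed limits (rad/s): [2.57, 2.57, 3.14, 3.14, 3.14, 3.14, 3.14].

## Interface

Orientations are given as a 3x3 rotation matrix whose columns are the frame's x, y, z axes.
In Python, from station import env, effector, solver, viewer, workorder, search_frame, tip_of gives the robot as it stands. Calls block until the motion is done:
- env.reach(position, orientation): joint-space move of the TCP to a pose.
- env.movel(position, frame=None, rate=0.15): straight line of the TCP; frame=None keeps the orientation; rate is the mean speed in m/s.
- env.goto_joints(angles): joint-space move.
- effector.release() and effector.grasp(squeeze=None): open the fingers fully, or close them until they stop; squeeze is the grip in N (None keeps the last).
- env.pause(seconds).
- solver.inverse_kinematics(position, orientation): joint angles nearest the present ones, or None.
- env.sense(): the state.
- viewer.read_camera(name): name is "side" or "top"; returns (picture, depth): 480x640x3 uint8, red, green, blue; 480x640 float32, m along the optical axis (not along the pixel's ray), 0 where there is no reading.
- viewer.camera_info(name): a dict with "intrinsics" (3x3 intrinsics, pixels), "eye" and "rotation" of the camera in the world. Camera axes: x right, y up, looking along -z (the intrinsics and any distortion apply to the point x, -y, -z); pixel columns grow to the right and rows downward; lengths in m; the calibration is good to about 2 mm. A picture is of the moment at which its call begins. camera_info takes no time and is no camera call.
A pose or a line that the arm cannot do raises env.PlanningError and nothing moves.
- workorder.finish_job(): hands the job in; it is judged then, once.
Trained networks look in the newest picture that a camera, given by its name, has taken for a name from the list of things; names that differ only in an ending like _2 or _b are one class to them, and where a whole thing is asked for, a point or a joint stands for the part that bears it (a point fixed in the world has none). Each returns a list of dicts, best first, with "score" (0 to 1); they miss things now and then, are a little off and sometimes report something else, mostly with a low value. They report only what shows in the picture. A call takes as long as a camera call.
- search_frame(camera, name): "at" ([x, y, z] in m, in world coordinates, good to about 4 mm: the middle of the surface that is visible of it).
- tip_of(camera, name): "at" ([x, y, z] in m, in world coordinates, good to about 4 mm: a listed point, or the origin of a listed thing).
The state is a dict: "t": time; "joint_positions": joint angles; "joint_velocities": joint speeds; "tau": joint torques, N m; "ee_pos": TCP position; "tcp_rot": TCP orientation; "wrist_force": force on the tool from outside, world axes, zero at the start; "moment": the same for the moment, N m; "gripper_width": finger opening in m; "grasp_force": force on a finger pad.
Only numpy, scipy, OpenCV 4.12 (cv2) and the standard library are available. Lean on these libraries where they do the work, as an engineer would, in place of code of your own. Each camera call takes 0.05 s, during which the arm holds its last target. There are 200 camera calls.

## Task

Swing the clear cover of the blue tray all the way open, setting it gently back onto its stop rather than letting it slam or fall shut. Then grip the copper earth bar by its middle, lift it straight up out of the tray and keep holding it over the tray, level and still, with its black feet about 15 cm above the bench, so that a fitter can run screws into the feet from below; the job finishes with the gripper still holding the bar in the air. Leave everything else on the bench where it is.

Things in the scene. Friction and masses are not known exactly. Their poses are not given: they have to be found in the camera images.
- tray: Blue open plastic kitting tray fixed to the bench, 180 (its x) x 210 (its y) mm, walls 5 mm thick and 34 mm high, inner floor 5 mm above the bench. Origin: centre of its underside, on the bench; z up. The cover is hinged along its +x edge; the cover's handle is on its -x side.
- cover (a joint): Cover angle, rad: 0 closed over the tray (at the start); grows as the handle side swings up and over towards the tray's +x; 1.75 is fully open on its fixed stop, leaning 10 degrees past vertical, where its weight keeps it. The hinge is nearly free: let go part-way the cover falls shut, or back onto the stop from about 1.25 rad on.
- cover_hinge (a point): Mid-point of the cover's hinge axis, at (88, 0, 40) mm in the tray's frame; the axis is parallel to the tray's y. The cover is a clear hood with grey edging, open below, 170 mm deep from the hinge, 210 mm wide, 50 mm tall (top 90 mm above the bench when closed), 0.3 kg. Axes turn with the cover.
- cover_handle (a point): Middle of the cover's orange handle: a round bar 12 mm thick, 110 mm long, parallel to the hinge axis, 45 mm out from the cover's front wall on two arms at its ends. When closed it is 215 mm out from and 45 mm above the hinge, at (-127, 0, 85) mm in the tray's frame. Pinch it from above, across the bar; it turns between the fingers as the cover swings. Axes turn with the cover.
- earth_bar: Copper bar loose on the tray floor, 130 (its x) x 30 (y) x 8 mm, copper 28 to 36 mm above its origin, on two black feet 28 mm in diameter at x = +-47 mm. Brass studs with nuts at x = +-34 and +-55 mm reach 52 mm up. The middle 50 mm is bare, open below: grip it there across the 30 mm width. Origin: centre of the underside (soles z = 0); z up. Balanced about its middle, 0.28 to 0.56 kg.
- screwdriver: Red-handled screwdriver lying along its x, a bystander. Origin: centre of its underside.
- terminal_block: Black barrier terminal block 45 x 82 x 34 mm, a bystander. Origin: centre of its underside.
- contactor: Grey and black contactor 80 x 45 x 68 mm, a bystander. Origin: centre of its underside.
- duct_piece: Grey slotted wiring duct 220 (x) x 40 x 40 mm, a bystander. Origin: centre of its underside.
- bracket: Steel angle bracket 40 x 70 x 60 mm, a bystander. Origin: centre of its underside.
- screw_bin: Small yellow open bin 90 x 120 x 50 mm, a bystander. Origin: centre of its underside.

How it is judged:
By the outcome, as a careful person would: the job done as asked, in the order asked, and still so for the second after the job is handed in, while the arm keeps its last pose, push and grip.
It also fails if it takes over 58 s, if anything falls off the work surface, if the arm or the gripper's body presses on something with over 40 N, if the wrist force passes 120 N, or if a joint passes its speed limit or range.

## Working session

There is one attempt and no reset: what is moved stays moved. The work goes in short steps, each a Python script; the robot and the scene stay as the last script left them, time stands still between calls to the robot, and variables do not carry over. Pictures are saved under pics/ and viewed, at most 10 in all, crops included, and the job is handed in when it is done.

```bash
ls; mkdir -p pics
python3 - <<'E'
from station import *
import cv2
for c in("side","top"):
    p,d=viewer.read_camera(c); cv2.imwrite(f"pics/{c}0.png",p[:,:,::-1])
    i=viewer.camera_info(c); print(c,i["eye"],i["rotation"],i["intrinsics"])
    for n in("tray","cover_hinge","cover_handle","earth_bar"):
        print(n,"tip",[(r["at"],r["score"]) for r in tip_of(c,n)[:2]],"sf",[(r["at"],r["score"]) for r in search_frame(c,n)[:2]])
print(env.sense())
E
```

```text
pics
side [0.11481481 0.64624862 1.03164699] [[-0.8192952   0.45572946 -0.34794544]
 [-0.57330936 -0.64215885  0.50886972]
 [ 0.00847067  0.61639489  0.78739163]] [[497.97923847   0.         323.37679765]
 [  0.         497.97923847 238.5573163 ]
 [  0.           0.           1.        ]]
tray tip [([0.5322, 0.0698, 0.0018], 0.58)] sf [([0.5103, 0.0903, 0.091], 0.63)]
cover_hinge tip [([0.5627, 0.1491, 0.037], 0.74)] sf [([0.5178, 0.0841, 0.0892], 0.94)]
cover_handle tip [([0.4848, -0.0535, 0.0857], 0.78)] sf [([0.5137, 0.082, 0.0896], 0.67)]
earth_bar tip [] sf [([0.6505, -0.4181, 0.0249], 0.47)]
top [0.41026192 0.02261127 1.24322373] [[ 1.66630126e-03  9.92407917e-01 -1.22978652e-01]
 [-9.99928225e-01  1.94445942e-04 -1.19794122e-02]
 [-1.18645508e-02  1.22989787e-01  9.92337012e-01]] [[464.65039846   0.         317.60702755]
 [  0.         464.65039846 239.78931225]
 [  0.           0.           1.        ]]
tray tip [([0.5319, 0.068, 0.0041], 0.61)] sf [([0.5282, 0.0616, 0.0946], 0.79), ([0.3098, 0.3574, 0.0018], 0.55)]
cover_hinge tip [] sf [([0.5265, 0.065, 0.0949], 0.57)]
cove
[... 308 characters left out ...]
, 'joint_velocities': array([-0.00144255, -0.00120516, -0.00112053, -0.00036669, -0.00090236,
       -0.0007359 , -0.00101924]), 'tau': array([-2.21082287e-04, -5.20395362e+01, -1.25270861e-02, -2.44055468e+01,
       -5.66738890e-02,  1.11114202e-02,  5.71983480e-05]), 'ee_pos': array([ 0.23792279, -0.60489523,  0.21462397]), 'tcp_rot': array([[ 9.30611219e-01,  3.66009233e-01, -3.73653963e-06],
       [ 3.66009233e-01, -9.30611217e-01, -6.02367726e-05],
       [-2.55244807e-05,  5.46894084e-05, -9.99999998e-01]]), 'wrist_force': array([ 0.04236812, -0.29232328, -0.24299036]), 'moment': array([ 0.00266805, -0.00191728, -0.01279216]), 'grasp_force': 0.0, 'gripper_width': 0.09199472060263791}
```

View pics/top0.png

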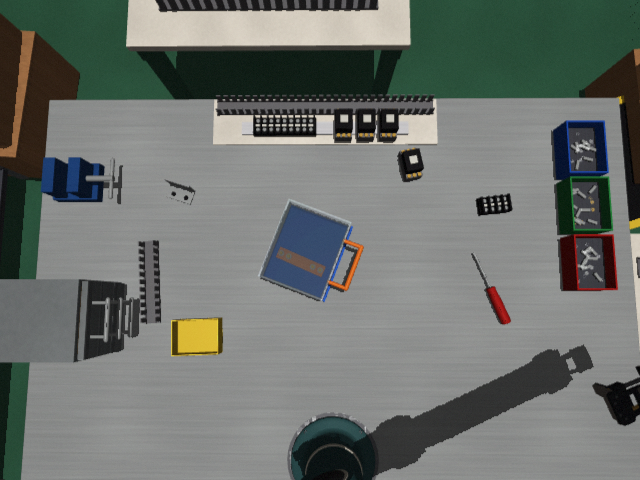

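View pics/side0.png

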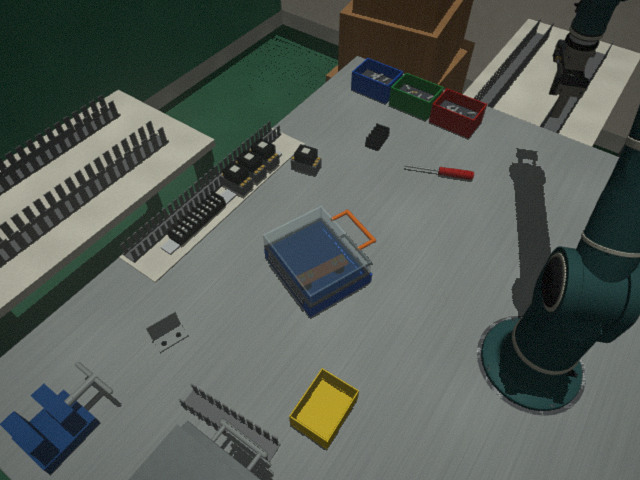

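Top view: the tray sits at about (306,250), and its orange handle at (350,265) faces robot −y. The bar shows through the cover at about (301,262), roughly parallel to the tray's x. The side view agrees, with the handle at (355,228). If the gripper is fully open and vertical over the handle, the inner finger would hit the cover. I'll therefore approach tilted by about 40° and turn upright while swinging. Next I refine the handle and yaw and check IK.

```bash
cat > h.py <<'E'
import numpy as np, cv2
from station import *
def cloud(c):
    p,d=viewer.read_camera(c); i=viewer.camera_info(c); K=i["intrinsics"]
    v,u=np.mgrid[:480,:640]
    P=np.stack([(u-K[0,2])/K[0,0]*d,-(v-K[1,2])/K[1,1]*d,-d],-1)
    return p,d,P@np.array(i["rotation"]).T+i["eye"]
def rot(yaw,tilt):   # tool y along tray x (in), leaning so fingers point inward by tilt
    X=np.array([np.cos(yaw),np.sin(yaw),0]); Z=np.array([0,0,1.])
    z=np.sin(tilt)*X-np.cos(tilt)*Z
    y=np.cos(tilt)*X+np.sin(tilt)*Z
    return np.stack([np.cross(y,z),y,z],1)
E
python3 - <<'E'
from h import *
for c in("side","top"):
    p,d,W=cloud(c); q=cv2.cvtColor(p,cv2.COLOR_RGB2HSV)
    m=(q[...,0]>5)&(q[...,0]<18)&(q[...,1]>180)&(q[...,2]>120)&(d>0)&(W[...,2]>.06)&(W[...,2]<.12)&(abs(W[...,0]-.5)<.1)&(abs(W[...,1]+.05)<.1)
    Q=W[m]; print(c,len(Q),np.percentile(Q[:,2],[5,50,95]))
    X=np.array([.37,.93]); s=Q[:,:2]@X
    for lim in(.018,.014):
        B=Q[s<s.min()+lim]; ctr,(w,h),a=cv2.minAreaRect(B[:,:2].astype(np.float32)*1000)
        e=np.linalg.svd(B[:,:2]-B[:,:2].mean(0))[2][0]; print(len(B),"ctr",ctr,w,h,"yaw",np.degrees(np.arctan2(e[1],e[0]))%180-90, np.median(B[:,2]))
for yaw in(68.,):
  y=np.radians(yaw); H=np.array([.484,-.052,.085])
  for flip in(1,-1):
    for t in(0,30,40):
        R=rot(y,np.radians(t))@np.diag([flip,flip,1.])
        for b in(0,.1): print(flip,t,b,solver.inverse_kinematics(H+(.019-b)*R[:,2],R))
    R=rot(y,0)@np.diag([flip,flip,1.]); print("open",solver.inverse_kinematics([.594,.226,.2246],R))
E
```

```text
side 198 [0.08711822 0.09038954 0.09419161]
144 ctr (483.61407470703125, -45.653446197509766) 17.569299697875977 116.52842712402344 yaw 68.82230410020523 0.09060743745739142
137 ctr (483.1077880859375, -47.71734619140625) 13.824980735778809 115.93299865722656 yaw 68.68110688911602 0.090685184983745
top 299 [0.08427772 0.08868525 0.0926567 ]
223 ctr (484.7218322753906, -49.20862579345703) 17.31987190246582 116.72777557373047 yaw 68.6868555770705 0.08885980052853326
212 ctr (483.9604797363281, -51.1171875) 13.445765495300293 116.7434310913086 yaw 68.80778828906921 0.08894875855597584
1 0 0 [ 0.56044154  0.51536085 -0.63467039  2.07166543  0.47183637  0.69828811
  0.80489594]
1 0 0.1 [ 0.64971454  0.35479035 -0.72236651  2.00284864  0.30003374  0.89009734
  0.953625  ]
1 30 0 [ 0.97334195  0.62256086 -0.74819977  2.1212724  -0.23321357  0.51922345
  1.72174464]
1 30 0.1 [ 1.09484057  0.4414374  -0.75145871  2.07158234 -0.3300609   0.77007689
  1.82119676]
1 40 0 [ 1.03315878  0.68437753 -0.70773604  2.11811642 -0.52049785  0.57380244
  2.07984522]
1 40 0.1 [ 1.18760763  0.53955524 -0.73403961  2.06621284 -0.47633679  0.8146164
  2.05538455]
open [ 0.28673239  0.69722712 -1.07611602  1.58250695  0.63749196  1.25161318
  0.28755678]
-1 0 0 [ 0.19108448  0.43099073 -0.18247529  2.09465796  0.12970593  0.62626455
 -2.03508591]
-1 0 0.1 [ 0.29323012  0.27809875 -0.29463042  2.0236756   0.10593692  0.85401546
 -2.01520329]
-1 30 0 [ 0.61640492  0.50399292 -0.3049926   2.14256197 -0.69576857  0.61305366
 -1.01048114]
-1 30 0.1 [ 0.65033273  0.33652944 -0.21411437  2.09801097 -0.61937013  0.85222091
 -1.06106605]
-1 40 0 [ 0.73059271  0.57752203 -0.33047347  2.13640956 -0.86991818  0.70538817
 -0.76106233]
-1 40 0.1 [ 0.76948379  0.42652475 -0.21629884  2.09179421 -0.76792563  0.93994551
 -0.82616287]
open [ 0.03453321  0.52226263 -0.63180504  1.5985719   0.33177542  1.13021895
 -2.63138378]
```

```bash
cat >> h.py <<'E'
YAW=np.radians(68.7); TX=np.array([np.cos(YAW),np.sin(YAW),0]); HD=np.array([.4838,-.0515,.0845])
HG=HD+.215*TX-[0,0,.045]
def swing_pose(th,tilt):
    a=np.arctan2(.045,.215)+th; r=np.hypot(.215,.045)
    R=rot(YAW,tilt); g=HG-r*np.cos(a)*TX+[0,0,r*np.sin(a)]
    return g+.019*R[:,2],R
def st():
    s=env.sense(); print("t %.1f"%s["t"],s["ee_pos"].round(4),"F",s["wrist_force"].round(1),"w %.4f g %.1f"%(s["gripper_width"],s["grasp_force"])); return s
E
python3 - <<'E'
from h import *
T=np.radians(40); p,R=swing_pose(0,T)
env.reach(p-.12*R[:,2],R); st()
env.movel(p,rate=.1); st()
effector.grasp(12); s=st()
if abs(s["gripper_width"]-.012)<.004:
    for k in range(1,4):
        th=.1*k; p,R=swing_pose(th,T*(1-th/.7)); env.movel(p,R,rate=.06); st()
p,_=viewer.read_camera("side"); cv2.imwrite("pics/g1.png",cv2.resize(p[120:380,200:460],(780,780))[:600])
E
```

```text
t 2.9 [ 0.4604 -0.1127  0.1618] F [-1.2 -0.3  0.5] w 0.0919 g 0.0
t 4.3 [ 0.4885 -0.0407  0.0702] F [-0.2  0.2 -0.4] w 0.0920 g 0.0
t 5.5 [ 0.4884 -0.0395  0.0704] F [0.5 1.4 4.2] w 0.0115 g 12.0
t 6.0 [ 0.4898 -0.0359  0.0899] F [ 2.5  3.4 -2.4] w 0.0113 g 12.0
t 6.4 [ 0.4918 -0.0306  0.109 ] F [ 2.4  3.7 -3.7] w 0.0114 g 12.0
t 6.9 [ 0.4945 -0.0234  0.1277] F [ 2.2  3.6 -3.9] w 0.0116 g 12.0
```

View pics/g1.png

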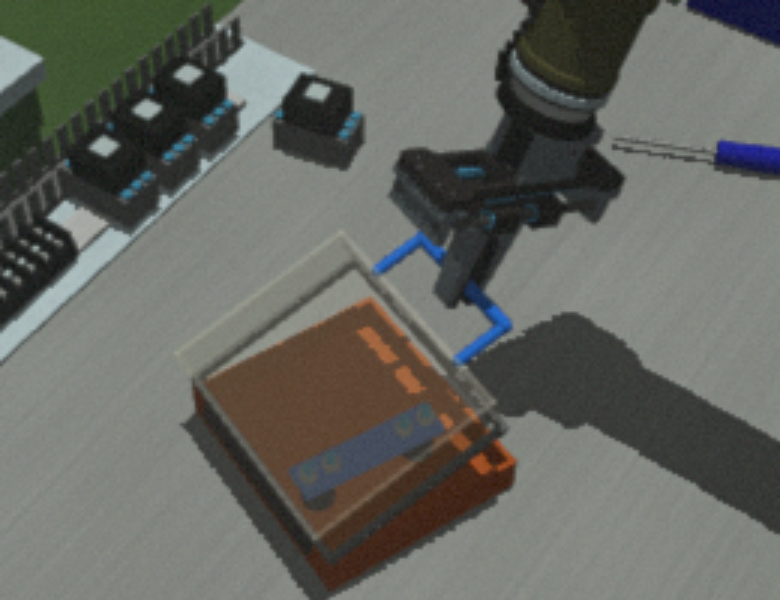

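The handle is held mid-bar at about (470,285) in the crop, and the cover is rising with the bar visible below it (the crop's red and blue are swapped). I'll carry on along the arc and slow down near the stop.

Run:
```python
from h import *
T=np.radians(40)
for th in list(np.arange(.42,1.67,.12))+[1.68,1.71,1.73,1.75]:
    p,R=swing_pose(th,T*max(0,1-th/.7)); env.movel(p,R,rate=.08 if th<1.5 else .03); print("%.2f"%th,end=" "); s=st()
    if abs(s["gripper_width"]-.012)>.004 or np.linalg.norm(s["wrist_force"])>20: print("STOP"); break
p,_=viewer.read_camera("side"); cv2.imwrite("pics/g2.png",cv2.resize(p[60:320,180:500,::-1],(736,598)))
print(tip_of("side","cover_handle")[:1])
```

```text
0.42 t 7.4 [ 0.4987 -0.0125  0.1491] F [ 1.5  2.8 -3.7] w 0.0117 g 12.0
0.54 t 7.9 [0.5037 0.0006 0.1688] F [-1.   2.4 -3.9] w 0.0112 g 12.0
0.66 t 8.4 [0.5097 0.0162 0.187 ] F [-3.3  0.1 -0.6] w 0.0113 g 12.0
0.78 t 8.8 [0.5174 0.0354 0.2035] F [-3.8 -1.   1.8] w 0.0117 g 12.0
0.90 t 9.3 [0.5261 0.0569 0.2169] F [-4.5 -1.1  2.9] w 0.0114 g 12.0
1.02 t 9.8 [0.5351 0.0795 0.2271] F [-2.  -0.8  1.3] w 0.0118 g 12.0
1.14 t 10.3 [0.5445 0.1035 0.2347] F [-2.2 -0.   1.7] w 0.0117 g 12.0
1.26 t 10.8 [0.554  0.1281 0.2391] F [-1.2  0.5  3.4] w 0.0118 g 12.0
1.38 t 11.2 [0.5635 0.1526 0.2402] F [-0.2  0.5  1.4] w 0.0114 g 12.0
1.50 t 12.3 [0.5725 0.1761 0.2378] F [ 1.5 -0.5 -0.5] w 0.0116 g 12.0
1.62 t 13.3 [0.582  0.2005 0.233 ] F [-1.2  0.1 -0.7] w 0.0115 g 12.0
1.68 t 13.9 [0.5867 0.2126 0.2293] F [ 0.1  1.4 -0.3] w 0.0115 g 12.0
1.71 t 14.3 [0.589  0.2184 0.2271] F [-0.8  0.9 -0. ] w 0.0115 g 12.0
1.73 t 14.6 [0.5905 0.2222 0.2255] F [-0.4  1.4 -1. ] w 0.0114 g 12.0
1.75 t 14.9 [0.5919 0.226  0.2239] F [-0.2  0.6 -0.4] w 0.0114 g 12.0
[{'at': [0.5925, 0.2234, 0.2437], 'score': 0.66}]
```

View pics/g2.png

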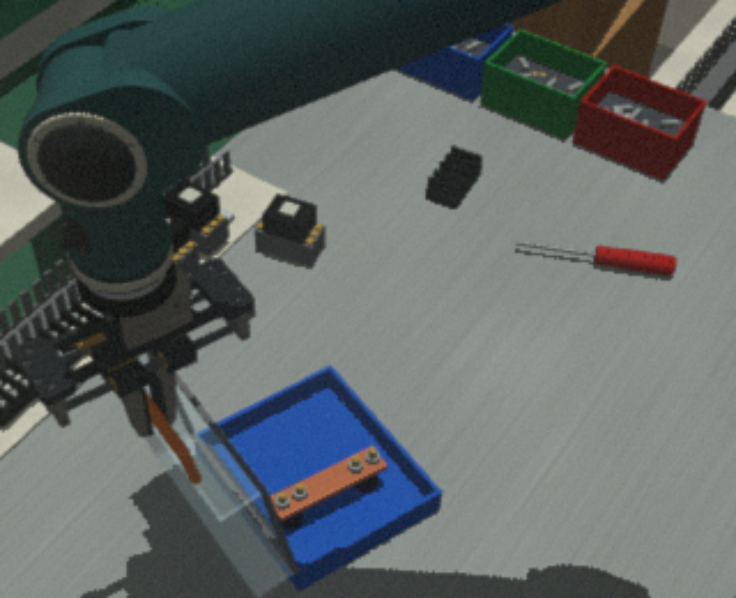

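The cover is at or near its stop, and the bar is uncovered at about (330,485). I'll nudge it until it touches the stop, release, back off straight up and measure the bar.

Run:
```python
from h import *
for th in(1.765,1.78,1.795):
    p,R=swing_pose(th,0); env.movel(p,R,rate=.02); s=st()
    if np.linalg.norm(s["wrist_force"])>5: break
effector.release(); st()
q=env.sense()["ee_pos"]; env.movel(q+[0,0,.09],rate=.15); st()
q=np.array([.45,-.08,.36]); 
try: env.movel(q,rate=.3)
except env.PlanningError as e: print(e)
st()
for c in("side","top"):
    p,d,W=cloud(c); cv2.imwrite(f"pics/b_{c}.png",p[...,::-1])
    h=cv2.cvtColor(p,cv2.COLOR_RGB2HSV)
    L=(W-[.532,.069,0])@np.stack([TX,[-TX[1],TX[0],0],[0,0,1]],1)
    m=(h[...,0]<18)&(h[...,1]>70)&(d>0)&(abs(L[...,0])<.09)&(abs(L[...,1])<.1)&(L[...,2]>.025)&(L[...,2]<.06)
    Q=W[m]; print(c,len(Q),"z",np.percentile(Q[:,2],[10,50,90]),cv2.minAreaRect(Q[:,:2].astype(np.float32)*1000),Q.mean(0))
    e=np.linalg.svd(Q[:,:2]-Q[:,:2].mean(0),full_matrices=False)[2][0]; print("yaw",np.degrees(np.arctan2(e[1],e[0]))%180, "local",L[m].mean(0))
    for n in("earth_bar","cover_handle","tray"): print(n,[(r["at"],r["score"]) for r in tip_of(c,n)[:1]],[(r["at"],r["score"]) for r in search_frame(c,n)[:1]])
```

```text
t 15.3 [0.5921 0.2264 0.2235] F [-6.5 -5.3  8.5] w 0.0114 g 12.0
t 16.5 [0.593  0.2286 0.2228] F [-0.7 -0.  -0.6] w 0.0922 g 0.0
t 17.3 [0.5926 0.2283 0.3118] F [-0.2  0.3 -0. ] w 0.0919 g 0.0
t 18.6 [ 0.4501 -0.0788  0.3597] F [ 0.1  0.7 -0.6] w 0.0920 g 0.0
side 444 z [0.03817604 0.04156498 0.04411808] ((502.021240234375, 85.20372772216797), (127.01148986816406, 33.75189971923828), 66.61759948730469) [0.49910751 0.08724691 0.04135111]
yaw 66.41459795534732 local [0.00505225 0.03727386 0.04135111]
earth_bar [] [([0.4995, 0.0837, 0.0438], 0.67)]
cover_handle [([0.5908, 0.2247, 0.2441], 0.64)] [([0.5373, 0.2122, 0.1993], 0.77)]
tray [([0.5291, 0.0716, 0.0003], 0.81)] [([0.5335, 0.1274, 0.0315], 0.62)]
top 454 z [0.03727842 0.04015293 0.04354762] ((503.04644775390625, 81.91001892089844), (128.41900634765625, 28.963668823242188), 66.03892517089844) [0.50284889 0.08198783 0.04030071]
yaw 65.94883904283752 local [0.00151147 0.03187767 0.04030071]
earth_bar [([0.5026, 0.0821, 0.0033], 0.71)] [([0.5051, 0.0812, 0.0417], 0.74)]
cover_handle [([0.5908, 0.2279, 0.247], 0.88)] [([0.5782, 0.1931, 0.2019], 0.98)]
tray [([0.5336, 0.0696, 0.0045], 0.58)] [([0.567, 0.143, 0.0375], 0.91)]
```

View pics/b_top.png

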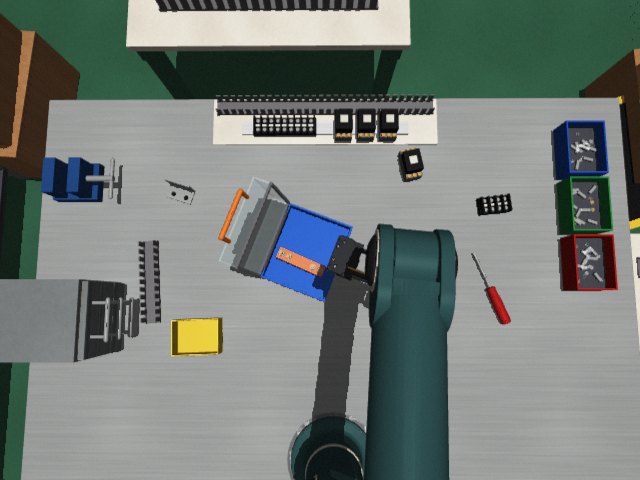

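Top view: the cover is lying open (edge at about (255,228), handle (230,215)), and the bar is clear at about (300,262). Bar centre is (0.503, 0.082), yaw 66°, top z 41 mm, matching 5+36. The bar is 32 mm off the tray's middle, so an open finger clears the wall by only about 4 mm. I'll shift 3 mm inward, turn the gripper away from the cover, and descend while watching forces.

Run:
```python
from h import *
b=np.radians(66.2); C=np.array([.5027,.0823,0])+np.array([.0028,-.0011,0])
j0=env.sense()["joint_positions"]; best=None
for k in(90,-90):
    R=rot(b+np.radians(k),0); js=[solver.inverse_kinematics(C+[0,0,z],R) for z in(.3,.167,.022)]
    print(k,[None if j is None else np.round(j,2) for j in js])
    if all(j is not None for j in js):
        c=abs(js[0]-j0).max()+ (2 if min(2.92-abs(js[0][6]),2.92-abs(js[2][6]))<.25 else 0)
        if best is None or c<best[0]: best=(c,R,k)
_,R,k=best; print("use",k)
q=env.sense()["ee_pos"]; env.reach(q,R); st()
env.movel(C+[0,0,.20],R,rate=.25); st()
env.movel(C+[0,0,.07],R,rate=.12); st()
for z in(.045,.035,.028,.022):
    env.movel(C+[0,0,z],R,rate=.05); s=st()
    if np.linalg.norm(s["wrist_force"])>8: print("CONTACT"); break
p,_=viewer.read_camera("side"); cv2.imwrite("pics/b2.png",cv2.resize(p[150:350,210:470,::-1],(780,600)))
```

```text
90 [array([ 0.21,  0.19, -0.49,  1.81,  0.1 ,  1.16,  2.41]), array([ 0.18,  0.35, -0.49,  1.96,  0.21,  0.89,  2.32]), array([ 0.11,  0.58, -0.42,  2.04,  0.4 ,  0.6 ,  2.15])]
-90 [array([ 0.12,  0.18, -0.39,  1.81,  0.07,  1.16, -0.71]), array([ 0.05,  0.32, -0.33,  1.96,  0.13,  0.88, -0.76]), array([-0.05,  0.55, -0.22,  2.05,  0.21,  0.57, -0.83])]
use 90
t 20.6 [ 0.45 -0.08  0.36] F [-0.9  0.2 -0.5] w 0.0917 g 0.0
t 21.7 [0.5058 0.0804 0.2006] F [ 0.5 -0.3  0. ] w 0.0918 g 0.0
t 22.9 [0.5061 0.0814 0.0706] F [ 1.3 -0.2  0.2] w 0.0919 g 0.0
t 23.6 [0.5055 0.0813 0.0448] F [-0.8 -0.6 -0.3] w 0.0915 g 0.0
t 23.9 [0.5052 0.0811 0.0346] F [-0.4 -0.1  0.8] w 0.0916 g 0.0
t 24.2 [0.5052 0.0812 0.0276] F [0.2 0.9 0.1] w 0.0918 g 0.0
t 24.5 [0.5052 0.0812 0.0216] F [ 0.1  0.5 -0.3] w 0.0916 g 0.0
```

View pics/b2.png

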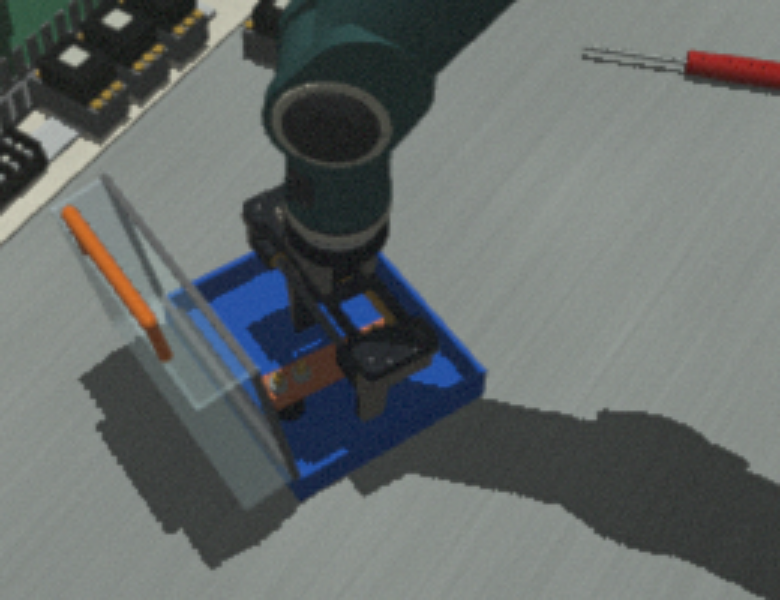

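The fingers straddle the middle of the bar inside the tray, with no contact forces and the cover still open. Next I grip and lift in a straight line by 145 mm, which takes the soles from 5 to 150 mm.

Run:
```python
from h import *
effector.grasp(10); s=st()
if abs(s["gripper_width"]-.03)<.004:
    effector.grasp(45); s=st(); q=s["ee_pos"]
    env.movel(q+[0,0,.02],rate=.05); s=st()
    if s["gripper_width"]>.026:
        env.movel(q+[0,0,.145],rate=.08); env.pause(.5); s=st(); print(s["moment"],s["tcp_rot"].round(4).tolist())
for c in("side","top"):
    p,d,W=cloud(c); h=cv2.cvtColor(p,cv2.COLOR_RGB2HSV)
    m=(h[...,0]<18)&(h[...,1]>70)&(d>0)&(np.hypot(W[...,0]-.503,W[...,1]-.082)<.08)&(W[...,2]>.165)&(W[...,2]<.2)
    Q=W[m]; a=np.linalg.lstsq(np.c_[Q[:,:2]-Q[:,:2].mean(0),np.ones(len(Q))],Q[:,2],rcond=None)[0]
    print(c,len(Q),"slope along bar,across",a[:2]@[np.cos(1.155),np.sin(1.155)],a[:2]@[-np.sin(1.155),np.cos(1.155)],"z",np.percentile(Q[:,2],[10,50,90]),Q.mean(0))
    print([(r["at"],r["score"]) for r in tip_of(c,"earth_bar")[:1]],[(r["at"],r["score"]) for r in tip_of(c,"cover_handle")[:1]])
    if c=="side": cv2.imwrite("pics/b3.png",cv2.resize(p[120:350,200:490,::-1],(756,600)))
```

```text
t 25.5 [0.5048 0.0814 0.0219] F [-3.   0.7  2.2] w 0.0299 g 10.0
t 25.7 [0.5053 0.0812 0.0219] F [-0.3  0.5  0.1] w 0.0293 g 45.0
t 26.3 [0.5055 0.0811 0.0422] F [-1.  -0.2 -3.8] w 0.0292 g 45.0
t 28.5 [0.5053 0.0812 0.1669] F [-0.5  0.5 -4.3] w 0.0294 g 45.0
[0.13903337 0.00768152 0.07540398] [[-0.4035, -0.915, -0.0], [-0.915, 0.4035, -0.0], [0.0, -0.0, -1.0]]
side 251 slope along bar,across -0.018973832106100708 -0.01769855084361436 z [0.18349054 0.18654017 0.18859001] [0.51515306 0.11286927 0.18624017]
[([0.5031, 0.0819, 0.1535], 0.78)] [([0.5944, 0.2232, 0.2426], 0.77)]<stdin>:11: RuntimeWarning: Mean of empty slice.
  ret = um.true_divide(
Traceback (most recent call last):
IndexError: index -1 is out of bounds for axis 0 with size 0
```

View pics/b3.png

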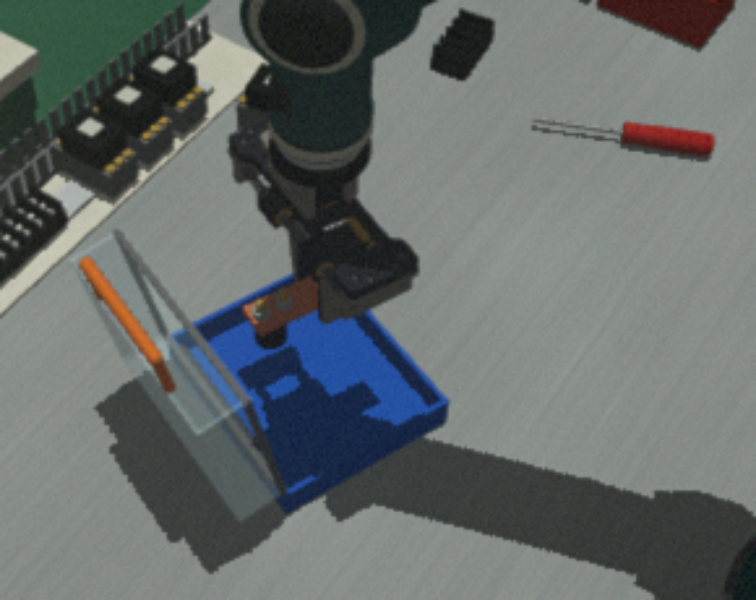

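The bar is held level over the tray with its top at 186 mm (soles at about 150 mm) and a slope of about 1°, within noise. The cover is still open. I'll firm up the grip against the fitter's push and hand in.

Run:
```python
from h import *
effector.grasp(58); env.pause(.5); s=st(); print(abs(s["joint_velocities"]).max())
print(workorder.finish_job())
```

```text
t 29.4 [0.5053 0.0812 0.1669] F [ 0.1 -0.8 -3.6] w 0.0290 g 58.0
0.0014593932845450293
the job is handed in; nothing more can be done
None
```

I handed the job in at about 29 s: the cover rests open on its stop, and the gripper holds the earth bar by its middle, level and still over the tray, feet about 15 cm above the bench.

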